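# Lock the quill and hold open the guard gate of a bearing run-in stand

## Robot

A 6-joint arm with a two-finger parallel gripper is mounted at the origin on a cart in front of the work surface, level with it; the furniture and walls round the work are solid. World frame = base frame: x ahead of the robot, y to its left, z up, the work surface at z = 0. Lengths are in m, angles in degrees, forces in N, time in s.
With the tool pointing down it reaches from about 0.4 to 0.825 m from the base axis. Payload 7 kg.
Tool frame: the origin (TCP) lies on the front face of the gripper's body, between the roots of the fingers; the fingertips stand 66 mm ahead of it and the grasp point (between the pads) lies 47 mm ahead of it; z points along the fingers, y is the line along which they close (so a half turn about z gives the same grasp; the last joint's range is limited). The gripper opens to 88 mm and grips with 3 to 60 N. Pads are 19 mm wide; open, the fingers measure 130 mm over their backs; the gripper's body (78 mm by 193 mm) begins 47 mm behind the grasp point.
Start: joints at [83.428, 20.546, 0.682, 0, -70.136, -16.507], TCP at [0.265, 0.621, 0.292] pointing down, gripper open.
Joint ranges: [-176.03, 176.03], [-82.01, 121.73], [-58.28, 71.71], [-173.87, 95.51], [-174.79, -0.11], [-173.66, 173.66]. Speed limits (degrees/s): [136.94, 136.94, 172.46, 180, 180, 180].

## Interface

Orientations are given as [roll, pitch, yaw] about the fixed x, y, z axes, in that order (R = Rz(yaw) Ry(pitch) Rx(roll)).
In Python, from plant import ctrl gives the robot as it stands.
- The arm moves only by the tool send_rows, never from a script. Its argument "deltas" is a list of rows, each a list of 2 entries, a list of its own where there are three numbers: the shift along the tool's x, y, z each as a share of 800 mm, from -1 to 1, then the turn about the tool's z as a share of 90 degrees, from -1 to 1. A call has exactly 5 rows; each row is the pose to reach, as a shift and turn from the pose commanded when the call began, along the tool's axes at that moment; what a row does not reach only later rows make up. A row lasts 1/12 s, in which the tool goes at most 41.7 mm and 7.16 degrees, less where a joint would pass 70% of its speed; a pose out of reach is approached as far as the arm can. A call with a number of a shift or a turn outside -1 to 1 is refused whole. A call with a gripper value outside its range is refused whole. "gripper" is the opening, from 0 (shut) to 1 (fully open), set as the call begins (left out, the last holds). The fingers move at their own pace and stop on an object; the grip force is fixed at half the most. Time passes only in rows, so rows that repeat a pose let the fingers close, or fill a call up. It gives the time, the measured TCP pose, the force, the opening and the grip force at its end, in the units of the state.
- ctrl.get_obs(): the state, without advancing time (a new reading comes with each control period).
- ctrl.snapshot(name): name is "side" or "top"; returns a dict with "color" (480x640x3 uint8, red, green, blue), "vertical_fov" (degrees; the focal length in pixels is half the picture's height over the tangent of half this angle, whatever the lens; pixels are square), "cx", "cy" (the principal point, pixels), "rvec" (rotation vector, rad) and "tvec" (3), from world to camera coordinates, as OpenCV has them. Camera axes: x right, y down, z forward; pixel columns grow to the right and rows downward; lengths in m; the calibration is good to about 2 mm. A picture is of the moment at which its call begins. There is no depth.
- ctrl.close_job(): hands the job in; it is judged then, once.
Trained networks look in a picture, given as the dict that the camera call returned (one of the last four; its "shot" number tells which), for a name from the list of things; names that differ only in an ending like _2 or _b are one class to them, and where a whole thing is asked for, a point or a joint stands for the part that bears it (a point fixed in the world has none). Each returns a list of dicts, best first, with "conf" (0 to 1); they miss things now and then, are a little off and sometimes report something else, mostly with a low value. They report only what shows in the picture. A call takes as long as a camera call.
- ctrl.boxes_of(picture, thing): "xy" ([column, row] as shares, 0 to 1, of the picture: columns of its width, rows of its height, amid what is visible of it).
- ctrl.cut_out(picture, thing): "pixels" (480x640 bool, what is visible of it) and "xy" ([column, row] as shares, 0 to 1, of the picture: columns of its width, rows of its height, amid what is visible of it).
The state is a dict: "clock": time; "joint_pos": joint angles; "qvel": joint speeds; "tau": joint torques, N m; "tool_pos": TCP position; "orientation": TCP orientation; "force": force on the tool from outside, world axes, zero at the start; "moment": the same for the moment, N m; "opening": finger opening in m; "gripper_force": force on a finger pad.
Only numpy, scipy, OpenCV 4.12 (cv2) and the standard library are available. Lean on these libraries where they do the work, as an engineer would, in place of code of your own. Each camera call takes 0.05 s, during which the arm holds its last target. There are 200 camera calls.

## Task

The bearing on the run-in stand is to be changed: first turn the lock collar on the guard's roof to its locked mark, then squeeze the safety bolt back, and then squeeze the gate's grip latch and swing the gate out past its detent until it stands wide open, about at right angles to the guard's front. The closer spring would pull the gate shut again, so the job ends holding: finish while still holding it wide open, with the collar still locked and the bolt still back. Leave the loose things on the bench where they are.

Things in the scene. Friction and masses are not known exactly. Their poses are not given: they have to be found in the camera images.
- stand: bench run-in stand, fixed: 190 x 241 mm grey base, guard box of aluminium and clear plastic with a flat roof plate, top at z = 164 mm, drive housing behind. Origin: on the bench under the base. x points to its back, y to its left seen from the front (the hinge side), z up. The gate closes the front (-x). Every 'in front' below means -x of the stand
- collar_grip (a point): on the lock collar's axis, half-way up its grip lugs, 42 mm above the roof. Knurled steel ring, 50 mm across, 26 mm high, at x -50, y +45 mm of the stand; on it two parallel lugs, 26 mm long, 8 mm thick, up to 54 mm above the roof, flat outer faces 44 mm apart: pinch across them from above. Turns with the collar; its y axis is square to the lug faces. At the locked mark its axes are the stand's
- lock_collar (a joint): collar angle, rad: found unlocked at 0 to 0.25, grows clockwise from above to the locked mark at 1.05, stop at 1.15. Stiff (0.08 N m), stays where left. On the roof a short thin mark means open, the long wide one on the hinge side (+y) locked; a ridge on the collar points to them. Until 0.15 before the mark the collar's flange stops the safety bolt's tail
- bolt_squeeze (a point): fixed, 33 mm above the roof, midway between the outer faces of the safety bolt's two upright lugs (22 mm wide along x, tops 42 mm above the roof) when fully squeezed; axes of the stand. Fixed lug: outer face at y +15 mm from here. Bolt lug: outer face at y -27 mm, -15 mm when back. Pinch both along y from above. Bolt bar and guides, 11 mm high, lie beside the lugs; hasp strap, 19 mm high, at y -52
- safety_bolt (a joint): travel of the safety bolt, m: 0 = shot (holds the gate's hasp), 0.012 = fully back; the hasp is free from 0.009 on. Moves along +y of the stand with 3 N of friction and stays where it is left
- latch_squeeze (a point): on the gate, z = 150 mm, midway between the outer faces of the latch's fixed grip and trigger when fully squeezed; moves and turns with the gate, axes of the stand when shut. Two parallel upright bars, 16 mm deep, 10 mm thick, z = 105 to 168 mm, 38 mm before the gate's face. Grip: outer face at y +15 mm from here. Trigger: outer face at y -27 mm, squeezed -15 mm. Pinch both along y from above
- grip_latch (a joint): travel of the trigger, m: 0 = released (latch tongue out), 0.012 = fully squeezed; the gate is free from 0.009 on. A spring of 5.5 to 8.5 N pushes it out again when let go, so keep it squeezed while the gate starts to swing
- gate_hinge (a point): on the gate's upright hinge axis at z = 150 mm, fixed to the stand, axes of the stand. With the gate shut latch_squeeze lies 43 mm in front of it (-x) and 140 mm to its right (-y)
- gate (a joint): gate angle, rad: 0 = shut, grows as it swings out to the front, clockwise from above, about gate_hinge; stop at 1.45. Its lower edge passes 52 mm above the bench. A spring detent resists from about 0.25 to 0.6 (up to 5 N at the grip) and helps on to 0.95; the closer pulls with 1 to 2 N at the grip, so a gate let go when wide swings back to about 0.95
- bearing_a_mid (a point): loose bearing cone, 50 mm across, 18 mm high, lying in front of the stand; bystander; its centre
- bearing_b_mid (a point): loose bearing cone, 50 mm across, 18 mm high, bystander; its centre
- bearing_c_mid (a point): loose bearing cone, 50 mm across, 18 mm high, bystander; its centre
- thin_ring_mid (a point): thin outer ring, 48 mm across, 12 mm high, bystander; its centre
- grease_tin_mid (a point): green grease tin, 68 mm across, 71 mm high, bystander; its centre
- oil_bottle_mid (a point): oil bottle with a red spout, 54 mm across, 172 mm high, bystander; its centre

How it is judged:
By the outcome, as a careful person would: the job done as asked, in the order asked, and still so for the second after the job is handed in, while the arm keeps its last pose, push and grip.
It also fails if it takes over 53 s, if anything falls off the work surface, if the arm or the gripper's body presses on something with over 40 N, if the wrist force passes 120 N, or if a joint passes its speed limit or range.

## Working session

There is one attempt and no reset: what is moved stays moved. The work goes in short steps, Python scripts to look and compute and a tool call to move; the robot and the scene stay as the last step left them, time stands still between calls to the robot, and variables do not carry over. Pictures are saved under pics/ and viewed, at most 10 in all, crops included, and the job is handed in when it is done.

Besides the shell and the picture viewer there is one more tool, called after ">>>" as name([rows], argument=value, ...), one row to a line, values as JSON. send_rows: Moves the arm, as the interface text tells. Shift numbers are shares of 800 mm and turn numbers shares of 90 degrees, none past 1 either way. Its arguments: {"type":"object","properties":{"deltas":{"type":"array","items":{"type":"array"}},"gripper":{"type":"number"}},"required":["deltas"]}

```bash
mkdir -p pics; ls; cat > h.py <<'E'
import numpy as np, cv2
from plant import ctrl
def cam(s):
    f=240/np.tan(np.radians(s["vertical_fov"])/2)
    K=np.array([[f,0,s["cx"]],[0,f,s["cy"]],[0,0,1]])
    R=cv2.Rodrigues(np.array(s["rvec"],float))[0]; t=np.array(s["tvec"],float).ravel()
    return K,R,t
def onz(s,uv,z):
    K,R,t=cam(s); d=R.T@np.linalg.inv(K)@np.array([uv[0],uv[1],1.]); c=-R.T@t
    return c+d*(z-c[2])/d[2]
def proj(s,P):
    K,R,t=cam(s); p=K@(R@np.array(P,float)+t); return p[:2]/p[2]
E
python3 - <<'E'
from h import *
print(ctrl.get_obs())
for n in("side","top"):
    s=ctrl.snapshot(n); cv2.imwrite(f"pics/{n}0.png",cv2.cvtColor(s["color"],cv2.COLOR_RGB2BGR))
    print(n,{k:v for k,v in s.items() if k!="color"})
    K,R,t=cam(s); print("cam at",-R.T@t)
    for th in ["stand","collar_grip","safety_bolt","grip_latch","gate","bearing_a_mid","thin_ring_mid","grease_tin_mid","oil_bottle_mid"]:
        print(th,[(np.round(np.array(b["xy"])*[640,480],1),round(b["conf"],2)) for b in ctrl.boxes_of(s,th)[:4]])
E
```

```text
pics
{'clock': 0.0, 'joint_pos': array([ 8.34269383e+01,  2.05910670e+01,  6.32813009e-01, -2.22099683e-02,
       -7.01363267e+01, -1.65054536e+01]), 'qvel': array([-0.00607313, -0.03036496, -0.07603759, -0.00925776,  0.09584731,
        0.0409    ]), 'tau': array([ 1.35931070e-03, -5.82722855e+01,  2.93055564e+01,  6.99740767e+00,
        6.90290850e-03, -1.36928497e-04]), 'tool_pos': array([0.26446485, 0.62060201, 0.29121289]), 'orientation': array([ 1.79903384e+02, -6.85554325e-03, -2.30860733e+01]), 'force': array([-0.74612274,  0.13969191,  0.52268906]), 'moment': array([ 0.01114322, -0.0138946 , -0.04048174]), 'gripper_force': 0.0, 'opening': 0.08784051500974067}
side {'vertical_fov': 56.41402722860881, 'cx': 315.00831696432886, 'cy': 238.36536225413403, 'rvec': array([ 1.8183705 , -1.35401622,  0.72282513]), 'tvec': array([-0.23829055,  0.40389487,  0.54459118]), 'shot': 1}
cam at [-0.14640956 -0.28681762  0.6424896 ]
stand [(array([438.5, 276.6]), 0.73)]
collar_grip [(array([414.4, 223.5]), 0.97)]
safety_bolt [(array([453.6, 247.8]), 0.84)]
grip_latch [(array([412.4, 289.9])
[... 215 characters left out ...]

oil_bottle_mid [(array([226. , 211.8]), 0.58)]
top {'vertical_fov': 54.32504759471135, 'cx': 318.39972056563363, 'cy': 242.18242649311983, 'rvec': array([ 2.15186336, -2.15675169,  0.09425536]), 'tvec': array([-0.06370639,  0.56359129,  1.19496669]), 'shot': 2}
cam at [ 0.42914392 -0.09222775  1.24778547]
stand [(array([418.7, 231.9]), 0.84)]
collar_grip [(array([405.1, 215.2]), 0.87)]
safety_bolt [(array([439.3, 243.4]), 0.61)]
grip_latch [(array([411.4, 276.9]), 0.56)]
gate [(array([406.6, 261.4]), 0.69)]
bearing_a_mid [(array([375.9, 278.7]), 0.7), (array([403.8, 217.8]), 0.63)]
thin_ring_mid []
grease_tin_mid [(array([268.2, 214.2]), 0.65)]
oil_bottle_mid [(array([220.2, 190. ]), 0.77)]
```

```bash
python3 - <<'E'
import cv2
a=cv2.imread("pics/side0.png")[150:370,190:510]; b=cv2.imread("pics/top0.png")[130:350,190:510]
cv2.imwrite("pics/s1.png",cv2.resize(a,(800,550),interpolation=cv2.INTER_CUBIC))
cv2.imwrite("pics/t1.png",cv2.resize(b,(800,550),interpolation=cv2.INTER_CUBIC))
E
```

```text
(no output)
```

View pics/s1.png

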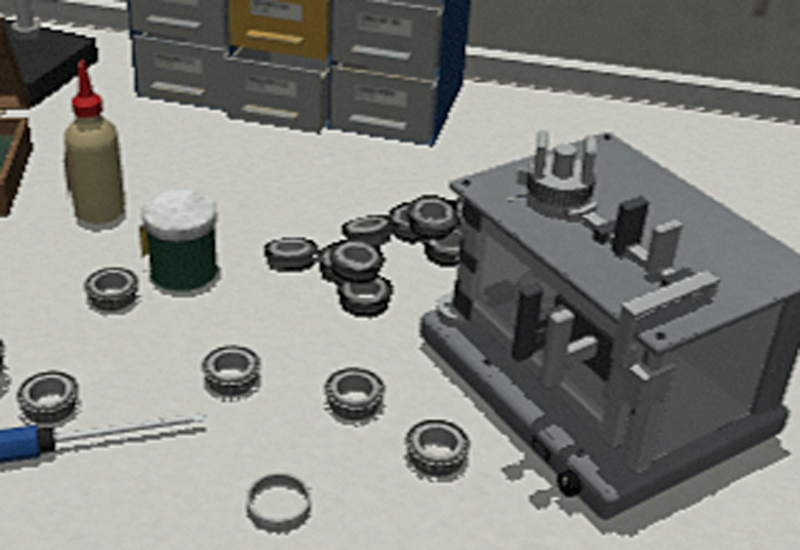

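View pics/t1.png

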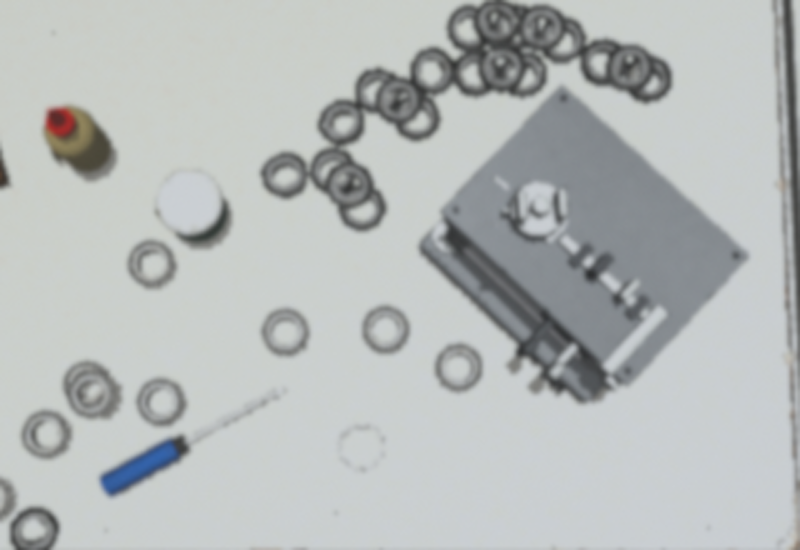

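The pictures show the stand with its gate facing lower left. The collar hub is near top-crop (540,208), the bolt lugs near (585,262) and (628,292), and the latch bars near (525,350) and (550,370). The bearings, tin, bottle and thin ring lie off to the left.

```bash
python3 - <<'E'
from h import *
s=ctrl.snapshot("top"); s2=ctrl.snapshot("side")
T=lambda u,v:(190+u/2.5,130+v/2.5)
S=lambda u,v:(190+u/2.5,150+v/2.5)
print("roof",[np.round(onz(s,T(*p),.164)[:2],4) for p in [(563,88),(748,256),(625,388),(443,211)]])
print("screws",[np.round(onz(s,T(*p),.164)[:2],4) for p in [(563,97),(742,256),(627,372),(456,211)]])
print("roof side",[np.round(onz(s2,S(*p),.164)[:2],4) for p in [(605,133),(652,350),(450,183)]])
print("screws side",[np.round(onz(s2,S(*p),.164)[:2],4) for p in [(607,136),(661,336),(466,187)]])
c=ctrl.cut_out
for th in ["stand","collar_grip","safety_bolt","grip_latch","gate"]:
  for n,q in(("t",s),("s",s2)):
    r=c(q,th)
    if r:
        m=r[0]["pixels"]; v,u=np.nonzero(m); print(th,n,round(r[0]["conf"],2),m.sum(),u.min(),u.max(),v.min(),v.max(),u.mean().round(1),v.mean().round(1), cv2.minAreaRect(np.c_[u,v].astype(np.float32)))
# zoomed crops
a=cv2.resize(cv2.cvtColor(s["color"],cv2.COLOR_RGB2BGR)[190:300,360:470],None,fx=5.4,fy=5.4,interpolation=cv2.INTER_CUBIC)
cv2.imwrite("pics/t2.png",a)
b=cv2.resize(cv2.cvtColor(s2["color"],cv2.COLOR_RGB2BGR)[195:315,375:495],None,fx=5,fy=5,interpolation=cv2.INTER_CUBIC)
cv2.imwrite("pics/s2.png",b)
E
```

```text
roof [array([ 0.7309, -0.297 ]), array([ 0.5701, -0.464 ]), array([ 0.4484, -0.347 ]), array([ 0.6137, -0.1823])]
screws [array([ 0.7222, -0.2968]), array([ 0.5701, -0.4585]), array([ 0.463 , -0.3493]), array([ 0.6137, -0.1945])]
roof side [array([ 0.7279, -0.2946]), array([ 0.4478, -0.3454]), array([ 0.6094, -0.1819])]
screws side [array([ 0.7231, -0.2966]), array([ 0.464 , -0.3505]), array([ 0.6073, -0.1952])]
stand t 0.78 8760 359 487 166 289 421.7 229.6 ((420.7904052734375, 230.34109497070312), (102.43406677246094, 90.70936584472656), 42.87890625)
stand s 0.68 16148 358 522 202 357 438.3 277.2 ((432.1641845703125, 279.72802734375), (164.8826904296875, 132.28720092773438), 32.79953384399414)
collar_grip t 0.94 396 392 416 203 226 405.3 214.6 ((405.5517272949219, 214.37930297851562), (24.42300033569336, 22.059484481811523), 23.198591232299805)
collar_grip s 0.98 561 398 428 202 237 414.9 222.6 ((414.0661926269531, 219.747314453125), (31.660404205322266, 32.856117248535156), 8.972625732421875)
safety_bolt t 0.71 913 363 456 219 281 407.1 254.8 ((402.89599609375, 255.92282104492188), (98.99716186523438, 43.73870849609375), 21.317913055419922)
safety_bolt s 0.85 267 426 461 237 259 452.4 249.2 ((443.0928955078125, 248.2177734375), (35.48035430908203, 20.568317413330078), 3.4682295322418213)
grip_latch s 0.74 420 406 441 274 304 416.2 289.5 ((418.25006103515625, 294.7500305175781), (36.76955032348633, 27.577163696289062), 45.0)
gate t 0.56 903 363 456 219 281 408.3 255.4 ((402.75360107421875, 255.96829223632812), (98.98157501220703, 43.383506774902344), 21.68229103088379)
gate s 0.69 583 398 428 202 237 414.7 222.5 ((414.0540771484375, 219.67568969726562), (31.893404006958008, 32.879798889160156), 9.462322235107422)
```

View pics/t2.png

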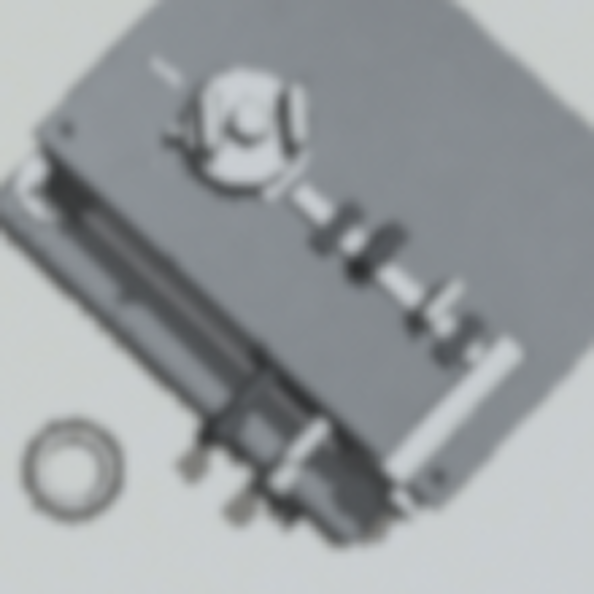

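View pics/s2.png

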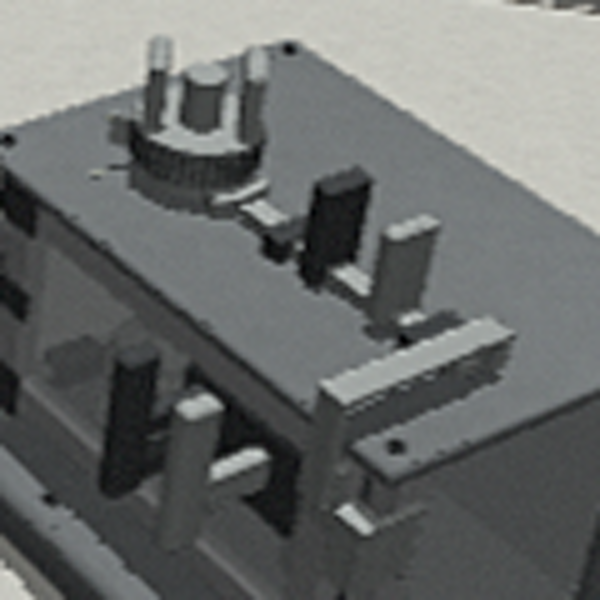

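Crop t2 shows the ridge pointing left at about (175,135) and the locked mark at (165,70). In crop s2 the collar lug tops are at (161,42) and (257,60), the bolt lug tops at (342,182) dark and (412,228) light, and the latch bar tops at (138,352) dark and (200,407) light.

```bash
python3 - <<'E'
from h import *
s=ctrl.snapshot("top"); s2=ctrl.snapshot("side")
T=lambda u,v:(360+u/5.4,190+v/5.4)
S=lambda u,v:(375+u/5,195+v/5)
th=np.radians(-44.2); R=np.array([[np.cos(th),-np.sin(th)],[np.sin(th),np.cos(th)]])
fl=lambda n,a:print(n,np.round(a[:2],4))
def rel(a,b): return np.round((R.T@(a-b)[:2])*1e3,1)
L1,L2=onz(s2,S(161,42),.218),onz(s2,S(257,60),.218); fl("collar side",(L1+L2)/2)
d=L1-L2; print("lug dir deg (y axis)",np.degrees(np.arctan2(d[1],d[0])),np.linalg.norm(d[:2]))
M1,M2=onz(s,T(208,112),.218),onz(s,T(292,110),.218); fl("collar top",(M1+M2)/2); d=M1-M2;print(np.degrees(np.arctan2(d[1],d[0])),np.linalg.norm(d[:2]))
C=(L1+L2)/2
bd,bl=onz(s2,S(342,182),.206),onz(s2,S(412,228),.206)
print("bolt",bd,bl,rel(bd,bl),"from collar",rel(bd,C),rel(bl,C))
g,t=onz(s2,S(138,352),.168),onz(s2,S(200,407),.168)
print("latch",g,t,rel(g,t),rel(g,C),rel(t,C))
g,t=onz(s,T(193,465),.168),onz(s,T(238,507),.168)
print("latch top",g,t,rel(g,t),rel(g,C),rel(t,C))
for n,p in [("fl",onz(s2,S(8,138),.164)),("fr",onz(s2,S(396,446),.164)),("hinge post",onz(s2,S(20,195),.164))]: print(n,p,rel(p,C))
E
```

```text
collar side [ 0.6129 -0.2666]
lug dir deg (y axis) 85.28653650631284 0.03633232314601496
collar top [ 0.6128 -0.2647]
91.09742946038006 0.03445964865583988
bolt [ 0.55459661 -0.32092779  0.206     ] [ 0.53213567 -0.34567244  0.206     ] [-1.1 33.4] from collar [ -4.  -79.6] [  -2.8 -113. ]
latch [ 0.48509921 -0.26208816  0.168     ] [ 0.4609856  -0.28584544  0.168     ] [ 0.7 33.8] [-94.8 -85.9] [ -95.5 -119.7]
latch top [ 0.46925038 -0.24561562  0.168     ] [ 0.45143018 -0.26430248  0.168     ] [-0.3 25.8] [-117.6  -85.1] [-117.4 -111. ]
fl [ 0.61552676 -0.19414149  0.164     ] [-48.7  53.7]
fr [ 0.46445562 -0.35015675  0.164     ] [ -48.2 -163.4]
hinge post [ 0.57618615 -0.20570828  0.164     ] [-68.8  18. ]
```

View pics/side0.png

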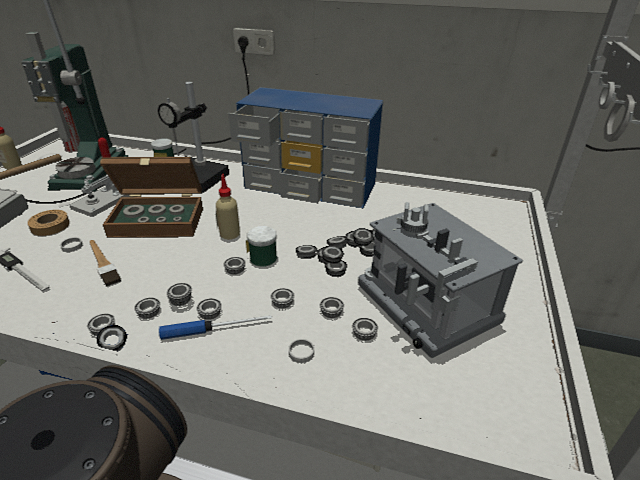

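```bash
python3 - <<'E'
from h import *
o=ctrl.get_obs(); y=np.radians(o["orientation"][2]); p=o["tool_pos"]
ax=np.array([[np.cos(y),np.sin(y),0],[np.sin(y),-np.cos(y),0],[0,0,-1]])
for P in [(.40,.30,.33),(.613,-.2656,.33)]:
    print(o["clock"],p,np.round(ax@(np.array(P)-p)/.8,4))
E
```

```text
1.7 [0.26461417 0.62094524 0.29215457] [ 0.313   0.3027 -0.0473]
1.7 [0.26461417 0.62094524 0.29215457] [ 0.8351  0.8488 -0.0473]
```

The bench picture shows nothing tall between the arm's start and the stand. The cabinet and press stand at the back, so I'll move over.

>>> send_rows([
  [[0.033,0.034,-0.02],0],
  [[0.067,0.068,-0.04],0],
  [[0.1,0.102,-0.047],0],
  [[0.134,0.136,-0.047],0],
  [[0.167,0.17,-0.047],0],
], gripper=1)

```text
clock: 2.12
tool_pos: [0.3346, 0.4419, 0.3305]
orientation: [-179.9, 0.0, -23.1]
force: [1.5, 0.3, -0.5]
opening: 0.0874
gripper_force: 0.0
```

>>> send_rows([
  [[0.033,0.034,0],0],
  [[0.067,0.068,0],0],
  [[0.1,0.102,0],0],
  [[0.134,0.136,0],0],
  [[0.167,0.17,0],0],
])

```text
clock: 2.53
tool_pos: [0.404, 0.2641, 0.3302]
orientation: [-179.9, -0.0, -23.1]
force: [2.0, 0.9, -1.1]
opening: 0.0879
gripper_force: 0.0
```

>>> send_rows([
  [[0.033,0.034,0],0],
  [[0.067,0.068,0],0],
  [[0.1,0.102,0],0],
  [[0.134,0.136,0],0],
  [[0.167,0.17,0],0],
])

```text
clock: 2.95
tool_pos: [0.4736, 0.0867, 0.3303]
orientation: [-179.9, -0.0, -23.1]
force: [0.7, 0.9, 0.0]
opening: 0.0877
gripper_force: 0.0
```

>>> send_rows([
  [[0.033,0.034,0],0],
  [[0.067,0.068,0],0],
  [[0.1,0.102,0],0],
  [[0.134,0.136,0],0],
  [[0.167,0.17,0],0],
])

```text
clock: 3.37
tool_pos: [0.5434, -0.091, 0.3301]
orientation: [-180.0, -0.0, -23.1]
force: [1.2, 1.2, -0.4]
opening: 0.0877
gripper_force: 0.0
```

>>> send_rows([
  [[0.033,0.034,0],-0.053],
  [[0.067,0.068,0],-0.107],
  [[0.1,0.102,0],-0.16],
  [[0.134,0.136,0],-0.214],
  [[0.167,0.169,0],-0.268],
])

```text
clock: 3.78
tool_pos: [0.6133, -0.2679, 0.3298]
orientation: [180.0, -0.0, 1.3]
force: [1.0, 1.0, 0.1]
opening: 0.0875
gripper_force: 0.0
```

>>> send_rows([
  [[0,-0.003,0.02],0],
  [[0,-0.003,0.04],0],
  [[0,-0.003,0.06],0],
  [[0,-0.003,0.08],0],
  [[0,-0.003,0.09],0],
])

```text
clock: 4.2
tool_pos: [0.6121, -0.2633, 0.2554]
orientation: [-179.9, 0.1, 1.0]
force: [0.1, 0.5, -0.2]
opening: 0.0876
gripper_force: 0.0
```

>>> send_rows([
  [[0,0,0],0],
  [[0,0,0],0],
  [[0,0,0],0],
  [[0,0,0],0],
  [[0,0,0],0],
], gripper=0.55)

```text
clock: 4.62
tool_pos: [0.6132, -0.2633, 0.2589]
orientation: [180.0, -0.1, 1.1]
force: [0.5, -0.1, -0.7]
opening: 0.0597
gripper_force: 0.0
```

```bash
python3 - <<'E'
from h import *
print(ctrl.get_obs())
s2=ctrl.snapshot("side")
b=cv2.resize(cv2.cvtColor(s2["color"],cv2.COLOR_RGB2BGR)[155:315,345:505],None,fx=3.7,fy=3.7,interpolation=cv2.INTER_CUBIC)
cv2.imwrite("pics/s3.png",b)
E
```

```text
{'clock': 4.6167, 'joint_pos': array([-6.53481558e+00,  2.09826478e+01, -3.09983651e+00,  8.56273060e-03,
       -6.58169280e+01,  9.75852058e+01]), 'qvel': array([ 0.11436191,  0.20585402, -0.34169595, -0.08623646,  0.12575306,
       -0.04534364]), 'tau': array([-3.03951754e-03, -5.78486395e+01,  2.85282218e+01,  6.68063521e+00,
        7.19958544e-02, -1.91985173e-04]), 'tool_pos': array([ 0.61324586, -0.26334521,  0.25892029]), 'orientation': array([ 1.79978973e+02, -9.86753373e-02,  1.05390921e+00]), 'force': array([ 0.49026774, -0.07271579, -0.70924187]), 'moment': array([-0.01630733, -0.00375203,  0.03168083]), 'gripper_force': 0.0, 'opening': 0.05970035665836009}
```

View pics/s3.png

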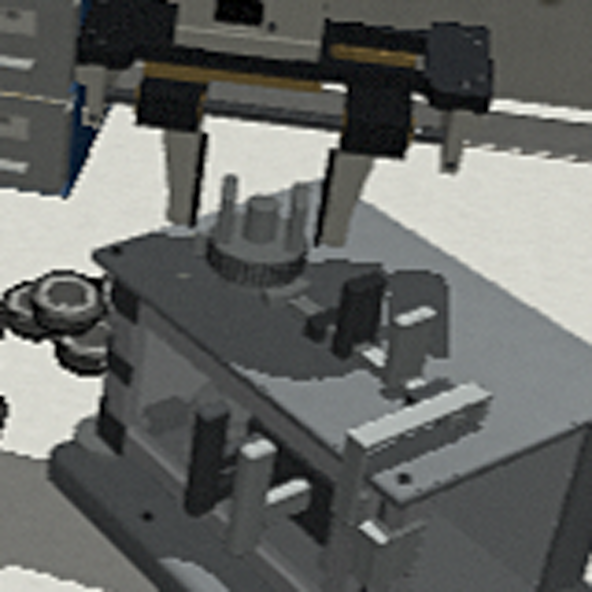

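The fingers straddle the collar lugs, with gaps near crop (212,190) and (313,200). I'll close on them.

>>> send_rows([
  [[0,0,0],0],
  [[0,0,0],0],
  [[0,0,0],0],
  [[0,0,0],0],
  [[0,0,0],0],
], gripper=0.3)

```text
clock: 5.08
tool_pos: [0.6128, -0.2653, 0.2585]
orientation: [179.8, -0.0, 1.0]
force: [-0.3, -10.2, -0.6]
opening: 0.0441
gripper_force: 29.8
```

```bash
python3 - <<'E'
from h import *
o=ctrl.get_obs();print({k:o[k] for k in("force","moment","opening","gripper_force","tool_pos","orientation")})
E
```

```text
{'force': array([ -0.25721153, -10.17970339,  -0.5832132 ]), 'moment': array([-3.031479  , -0.08468987,  0.10850534]), 'opening': 0.04412540682505019, 'gripper_force': 29.83410894870758, 'tool_pos': array([ 0.6128421 , -0.26529463,  0.25848711]), 'orientation': array([ 1.79845562e+02, -3.34874208e-02,  1.01430283e+00])}
```

>>> send_rows([
  [[0,0.002,0],0.06],
  [[0,0.002,0],0.13],
  [[0,0.002,0],0.2],
  [[0,0.002,0],0.27],
  [[0,0.002,0],0.34],
])

```text
clock: 5.5
tool_pos: [0.6127, -0.2662, 0.2585]
orientation: [179.9, -0.1, -29.9]
force: [-0.8, -6.8, 0.9]
opening: 0.0444
gripper_force: 29.8
```

>>> send_rows([
  [[0,0,0],0.06],
  [[0,0,0],0.12],
  [[0,0,0],0.175],
  [[0,0,0],0.175],
  [[0,0,0],0.175],
])

```text
clock: 5.92
tool_pos: [0.6125, -0.2666, 0.2585]
orientation: [179.9, -0.1, -45.4]
force: [-2.0, -7.2, 1.2]
opening: 0.0442
gripper_force: 29.8
```

```bash
python3 - <<'E'
from h import *
o=ctrl.get_obs();print({k:o[k] for k in("force","moment","opening","gripper_force","tool_pos","orientation")})
E
```

```text
{'force': array([-1.98948091, -7.21843247,  1.15040435]), 'moment': array([-2.30138872,  0.4169416 , -0.0899017 ]), 'opening': 0.04422617023258369, 'gripper_force': 29.766439497470856, 'tool_pos': array([ 0.61250994, -0.26656006,  0.2584888 ]), 'orientation': array([ 1.79914227e+02, -8.57339197e-02, -4.53808673e+01])}
```

>>> send_rows([
  [[0,0,0],0],
  [[0,0,0],0],
  [[0,0,0],0],
  [[0,0,-0.045],0],
  [[0,0,-0.09],0],
], gripper=0.7)

```text
clock: 6.33
tool_pos: [0.612, -0.2644, 0.3282]
orientation: [179.8, 0.3, -45.3]
force: [0.9, -1.0, 1.2]
opening: 0.0605
gripper_force: 0.0
```

```bash
python3 - <<'E'
from h import *
s2=ctrl.snapshot("side"); s=ctrl.snapshot("top")
o=ctrl.get_obs(); print(o["clock"],o["tool_pos"],o["orientation"],o["force"],o["opening"])
b=cv2.resize(cv2.cvtColor(s2["color"],cv2.COLOR_RGB2BGR)[175:315,355:495],None,fx=4.2,fy=4.2,interpolation=cv2.INTER_CUBIC)
cv2.imwrite("pics/s4.png",b)
y=np.radians(o["orientation"][2]); p=o["tool_pos"]
ax=np.array([[np.cos(y),np.sin(y),0],[np.sin(y),-np.cos(y),0],[0,0,-1]])
for P in [(.5476,-.3290,.2505)]: print(np.round(ax@(np.array(P)-p)/.8,4))
E
```

```text
6.4333 [ 0.61511991 -0.26570352  0.33691213] [-179.74047143   -0.54583893  -45.24895052] [-0.34572071 -0.74308402  1.80736538] 0.06135980700764039
[-0.0032  0.1156  0.108 ]
```

View pics/s4.png

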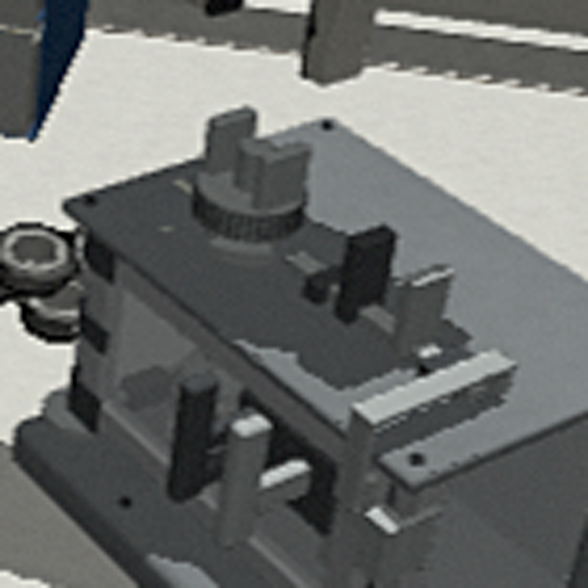

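The crop shows the collar lugs now square to the stand's y, so the collar is locked. The bolt lug tops are at (370,235) and (430,275). Next I move over the bolt.

>>> send_rows([
  [[0,0.04,0],0],
  [[-0.002,0.08,0],0],
  [[-0.003,0.115,0],0],
  [[-0.003,0.115,0.0],0],
  [[-0.003,0.115,0.0],0],
])

```text
clock: 6.85
tool_pos: [0.545, -0.3287, 0.3302]
orientation: [-180.0, -0.0, -45.4]
force: [-0.5, 0.4, 0.4]
opening: 0.0615
gripper_force: 0.0
```

```bash
cat >> h.py <<'E'
def to(P):
    o=ctrl.get_obs(); y=np.radians(o["orientation"][2]); p=o["tool_pos"]
    ax=np.array([[np.cos(y),np.sin(y),0],[np.sin(y),-np.cos(y),0],[0,0,-1]])
    print(o["clock"],p,o["orientation"],o["force"],o["opening"],"move",np.round(ax@(np.array(P)-p)/.8,4))
E
python3 - <<'E'
from h import *
to((.5476,-.3290,.2505))
E
```

```text
6.85 [ 0.5450048  -0.32867937  0.33022451] [-1.79962252e+02 -4.49138549e-02 -4.54053420e+01] [-0.45845334  0.37372034  0.38326389] 0.061532572730536014 move [ 0.0026 -0.002   0.0997]
```

>>> send_rows([
  [[0.003,0,0.03],0],
  [[0.003,0,0.06],0],
  [[0.003,0,0.085],0],
  [[0.003,0,0.1],0],
  [[0.003,0,0.1],0],
])

```text
clock: 7.27
tool_pos: [0.547, -0.3285, 0.2466]
orientation: [179.9, 0.3, -45.3]
force: [0.5, 1.0, 0.8]
opening: 0.0611
gripper_force: 0.0
```

>>> send_rows([
  [[0,-0.001,0],0],
  [[0,-0.002,0],0],
  [[0,-0.002,0],0],
  [[0,-0.002,0],0],
  [[0,-0.002,0],0],
], gripper=0.3)

```text
clock: 7.68
tool_pos: [0.5495, -0.3285, 0.2512]
orientation: [-179.9, -0.1, -45.3]
force: [8.2, 12.8, 3.3]
opening: 0.0338
gripper_force: 10.4
```

```bash
python3 - <<'E'
from h import *
to((.5476,-.3290,.2505))
E
```

```text
7.6833 [ 0.54952928 -0.32850433  0.25115255] [-1.79891990e+02 -1.45039594e-01 -4.52990466e+01] [ 8.19422907 12.78631787  3.32916005] 0.03379584681107318 move [-0.0013  0.0021  0.0008]
```

>>> send_rows([
  [[0,-0.002,0],0],
  [[0,-0.004,0],0],
  [[0,-0.004,0],0],
  [[0,-0.004,0],0],
  [[0,-0.004,0],0],
], gripper=0.2)

```text
clock: 8.1
tool_pos: [0.551, -0.3269, 0.2512]
orientation: [180.0, -0.1, -45.3]
force: [-1.5, -2.5, 6.0]
opening: 0.0299
gripper_force: 30.0
```

```bash
python3 - <<'E'
from h import *
to((.5476,-.3290,.2505)); print(ctrl.get_obs()["gripper_force"],ctrl.get_obs()["moment"])
E
```

```text
8.1 [ 0.55102783 -0.32694601  0.25117338] [ 1.79981289e+02 -1.11680605e-01 -4.52817187e+01] [-1.47208398 -2.51263487  5.99320806] 0.029907090435726254 move [-0.0012  0.0049  0.0008]
29.95313286781311 [-0.79238997  0.64475101  0.28339217]
```

The opening is 29.9 mm, so the bolt is fully back. Now I release, rise and look.

>>> send_rows([
  [[0,0,0],0],
  [[0,0,0],0],
  [[0,0,-0.03],0],
  [[0,0,-0.065],0],
  [[0,0,-0.1],0],
], gripper=0.7)

```text
clock: 8.52
tool_pos: [0.5506, -0.3259, 0.3298]
orientation: [180.0, 0.1, -45.3]
force: [0.9, -0.4, 0.2]
opening: 0.0574
gripper_force: 0.0
```

>>> send_rows([
  [[-0.04,0,0],0],
  [[-0.08,0,0],0],
  [[-0.115,0,0],0],
  [[-0.115,0,0],0],
  [[-0.115,0,0],0],
], gripper=0.8)

```text
clock: 8.93
tool_pos: [0.4855, -0.2599, 0.3305]
orientation: [-179.9, -0.1, -45.2]
force: [0.6, -0.4, 0.4]
opening: 0.0701
gripper_force: 0.0
```

```bash
python3 - <<'E'
from h import *
s2=ctrl.snapshot("side"); to((.4756,-.2712,.200))
b=cv2.resize(cv2.cvtColor(s2["color"],cv2.COLOR_RGB2BGR)[155:315,355:515],None,fx=3.75,fy=3.75,interpolation=cv2.INTER_CUBIC)
cv2.imwrite("pics/s5.png",b)
E
```

```text
8.9833 [ 0.4862469  -0.26046018  0.33024664] [-1.79950542e+02 -4.53332939e-02 -4.52643985e+01] [ 0.40673233 -1.03741259  0.80914817] 0.07027484835450165 move [0.0002 0.0189 0.1628]
```

View pics/s5.png

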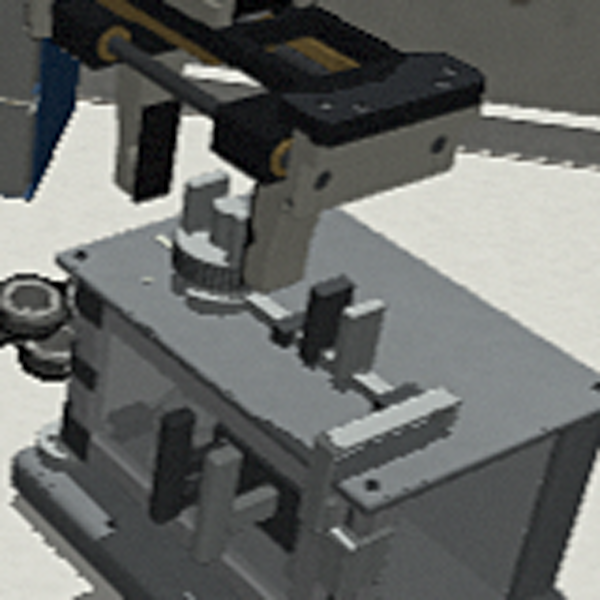

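The picture shows the bolt lugs closed up at about (330,300) and (362,320), the collar locked, and the latch bars at (175,450) and (215,480). I'll go down onto the latch.

>>> send_rows([
  [[0,0.019,0.03],0],
  [[0,0.019,0.07],0],
  [[0,0.019,0.11],0],
  [[0,0.019,0.145],0],
  [[0,0.019,0.163],0],
])

```text
clock: 9.4
tool_pos: [0.4743, -0.2716, 0.1952]
orientation: [179.9, 0.3, -45.4]
force: [-1.0, -0.3, -0.9]
opening: 0.0701
gripper_force: 0.0
```

>>> send_rows([
  [[0,0,0],0],
  [[0,0,0],0],
  [[0,0,0],0],
  [[0,0,0],0],
  [[0,0,0],0],
], gripper=0.45)

```text
clock: 9.82
tool_pos: [0.476, -0.2719, 0.2007]
orientation: [-180.0, -0.1, -45.3]
force: [-5.1, -3.6, 2.6]
opening: 0.0432
gripper_force: 2.8
```

```bash
python3 - <<'E'
from h import *
to((.4784,-.2683,.200)); print(ctrl.get_obs()["gripper_force"],ctrl.get_obs()["moment"])
E
```

```text
9.8167 [ 0.47599847 -0.27189496  0.20068286] [-1.79951713e+02 -1.02884808e-01 -4.53026670e+01] [-5.10300991 -3.59189616  2.57796046] 0.04315095579333957 move [-0.0011 -0.0053  0.0009]
2.772572636604309 [-1.25134393  1.55645416  0.01693655]
```

>>> send_rows([
  [[0,-0.002,0],0],
  [[0,-0.004,0],0],
  [[0,-0.006,0],0],
  [[0,-0.006,0],0],
  [[0,-0.006,0],0],
], gripper=0.2)

```text
clock: 10.23
tool_pos: [0.4798, -0.2681, 0.2006]
orientation: [-179.9, -0.1, -45.3]
force: [0.4, 0.9, 5.6]
opening: 0.0297
gripper_force: 30.0
```

```bash
python3 - <<'E'
from h import *
to((.4784,-.2683,.200)); print(ctrl.get_obs()["gripper_force"],ctrl.get_obs()["moment"])
E
```

```text
10.2333 [ 0.47978583 -0.26813528  0.20059879] [-1.79942986e+02 -1.24861982e-01 -4.52547720e+01] [0.36874514 0.88358144 5.63710956] 0.02971063987307961 move [-0.0011  0.0014  0.0007]
30.006999671459198 [0.23301734 0.02958883 0.06454236]
```

The latch is squeezed (opening 29.7 mm). Now I swing 20° per call about the hinge, checking the force after each.

>>> send_rows([
  [[-0.0121,-0.0042,0],0.0444],
  [[-0.0238,-0.0092,0],0.0889],
  [[-0.0352,-0.015,0],0.1333],
  [[-0.0462,-0.0216,0],0.1778],
  [[-0.0566,-0.0289,0],0.2222],
])

```text
clock: 10.65
tool_pos: [0.4634, -0.2197, 0.2006]
orientation: [-180.0, -0.1, -65.5]
force: [-1.3, -3.4, 6.1]
opening: 0.03
gripper_force: 30.0
```

```bash
python3 - <<'E'
from h import *
to((.4784,-.2683,.200)); print(ctrl.get_obs()["gripper_force"],ctrl.get_obs()["moment"])
E
```

```text
10.65 [ 0.46336534 -0.21970688  0.20061464] [-1.79982712e+02 -8.40925858e-02 -6.54640054e+01] [-1.28686981 -3.36999425  6.05079919] 0.030027884630735475 move [0.0631 0.0081 0.0008]
29.99396413564682 [-1.18324406  0.76446045  0.12507661]
```

Going well, with low forces. Continuing.

>>> send_rows([
  [[-0.0121,-0.0042,0],0.0444],
  [[-0.0238,-0.0092,0],0.0889],
  [[-0.0352,-0.015,0],0.1333],
  [[-0.0462,-0.0216,0],0.1778],
  [[-0.0566,-0.0289,0],0.2222],
])

```text
clock: 11.07
tool_pos: [0.4644, -0.1689, 0.2006]
orientation: [179.9, -0.1, -85.5]
force: [-6.8, 0.9, 12.5]
opening: 0.0296
gripper_force: 30.0
```

```bash
python3 - <<'E'
from h import *
to((.4784,-.2683,.200)); print(ctrl.get_obs()["gripper_force"],ctrl.get_obs()["moment"])
E
```

```text
11.0667 [ 0.46442181 -0.16889954  0.20058942] [ 1.79917847e+02 -5.30632614e-02 -8.54709554e+01] [-6.81506268  0.8667897  12.46418595] 0.029596452822029867 move [ 0.1252 -0.0076  0.0007]
29.999673664569855 [0.2250452  2.53175278 0.10506182]
```

>>> send_rows([
  [[-0.0121,-0.003,0],0.0444],
  [[-0.0238,-0.0078,0],0.0889],
  [[-0.0352,-0.0135,0],0.1333],
  [[-0.0462,-0.02,0],0.1778],
  [[-0.0566,-0.0273,0],0.2222],
])

```text
clock: 11.48
tool_pos: [0.4828, -0.1214, 0.2006]
orientation: [180.0, -0.0, -105.5]
force: [-6.2, 2.5, 12.1]
opening: 0.0298
gripper_force: 30.0
```

```bash
python3 - <<'E'
from h import *
to((.4784,-.2683,.200)); print(ctrl.get_obs()["gripper_force"],ctrl.get_obs()["moment"])
E
```

```text
11.4833 [ 0.4828249  -0.12143592  0.20060171] [ 1.79958713e+02 -2.14191133e-02 -1.05469180e+02] [-6.20269172  2.45014068 12.13700197] 0.02984272013304425 move [ 0.1784 -0.0436  0.0008]
29.99888241291046 [1.01217145 2.42572015 0.11350231]
```

>>> send_rows([
  [[-0.0121,-0.003,0],0.0444],
  [[-0.0238,-0.0078,0],0.0889],
  [[-0.0352,-0.0135,0],0.1333],
  [[-0.0462,-0.02,0],0.1778],
  [[-0.0566,-0.0273,0],0.2222],
])

```text
clock: 11.9
tool_pos: [0.5164, -0.0832, 0.2006]
orientation: [180.0, 0.0, -125.5]
force: [-6.2, 4.8, 10.0]
opening: 0.0294
gripper_force: 30.0
```

```bash
python3 - <<'E'
from h import *
s2=ctrl.snapshot("side"); to((.4784,-.2683,.200)); print(ctrl.get_obs()["gripper_force"],ctrl.get_obs()["moment"])
b=cv2.resize(cv2.cvtColor(s2["color"],cv2.COLOR_RGB2BGR)[155:375,315:535],None,fx=2.7,fy=2.7,interpolation=cv2.INTER_CUBIC)
cv2.imwrite("pics/s6.png",b)
E
```

```text
11.95 [ 0.51766366 -0.08213994  0.20058687] [ 1.79990932e+02  6.36604981e-02 -1.25755438e+02] [-6.55505931  7.67569588 15.74959836] 0.029708204929028842 move [ 0.2175 -0.0961  0.0007]
30.000434517860413 [ 2.62886406  2.69131061 -0.16998652]
```

View pics/s6.png

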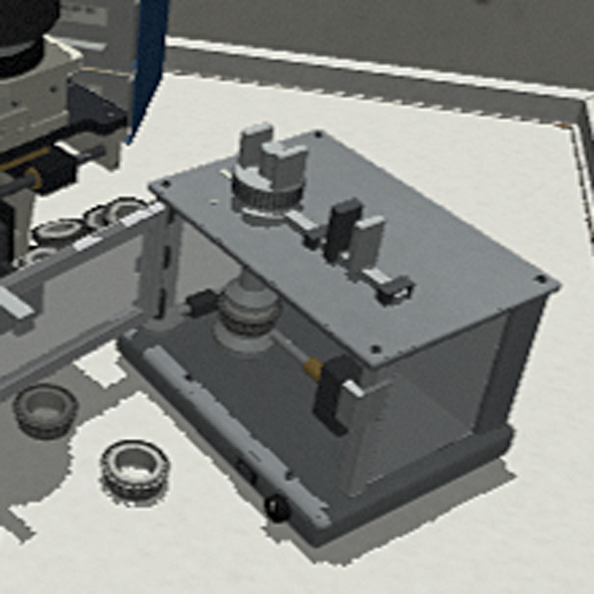

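The picture shows the gate wide open at about 80°, the collar locked and the bolt back. The bearings are unmoved. I'll nudge it a little further and hold.

>>> send_rows([
  [[-0.0023,-0.0005,0],0.008],
  [[-0.0046,-0.001,0],0.017],
  [[-0.0046,-0.001,0],0.017],
  [[-0.0046,-0.001,0],0.017],
  [[-0.0046,-0.001,0],0.017],
])

```text
clock: 12.37
tool_pos: [0.5192, -0.081, 0.2006]
orientation: [-180.0, 0.0, -126.8]
force: [-5.5, 5.0, 10.2]
opening: 0.0297
gripper_force: 30.0
```

>>> send_rows([
  [[0,0,0],0],
  [[0,0,0],0],
  [[0,0,0],0],
  [[0,0,0],0],
  [[0,0,0],0],
])

```text
clock: 12.78
tool_pos: [0.5191, -0.081, 0.2006]
orientation: [-180.0, 0.0, -126.8]
force: [-5.3, 4.2, 10.4]
opening: 0.0294
gripper_force: 30.0
```

```bash
python3 - <<'E'
from h import *
o=ctrl.get_obs(); v=o["tool_pos"][:2]-[.6088,-.1988]
print(o["force"],o["gripper_force"],o["opening"],208.2-np.degrees(np.arctan2(v[1],v[0])))
if np.linalg.norm(o["force"])<35 and abs(o["opening"]-.03)<.002: print(ctrl.close_job())
E
```

```text
[-5.33498745  4.16542402 10.38590295] 30.002206563949585 0.029382227317244578 80.92884585107664
the job is handed in; nothing more can be done
None
```

The job is handed in: the collar was turned to its locked mark, the bolt squeezed fully back, and the gate swung to about 81° (its stop is at 83°) and held there with the latch squeezed, at about 13 s on the clock; the judge's verdict was not shown.

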